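# Hold the stone-stand bolt while its nut is run up

### The job

Swing the turntable of the touchstone stand round by its upright wooden handle, clockwise from above, until the indexer clicks in at the pointer, and leave it in that notch. Then reach down into the narrow gap between the blue tower and the steel bracket, grasp the hexagonal bolt head hidden there between the two fingers and keep it from turning, so that the running nut tightens on it; finish, still gripping the bolt head, once the nut is fully tight (about seven seconds of holding). Leave the jewellery and the other things lying about where they are.

Things in the scene. Friction and masses are not known exactly. Their poses are not given: they have to be found in the camera images.
- station: fixed grey base plate, 370 x 370 x 20 mm, lying on the table; origin at the centre of its underside, z up. The turntable's upright axis goes through the origin. Varies in place and yaw.
- pointer (a point): white pointer on top of the indexer block at the base plate's +y side, 177 mm from the turntable's axis, 47 mm above the table. The table is in the notch when the green rim mark is beside it.
- turntable (a joint): angle (rad, counter-clockwise from above) of the aluminium turntable: 300 mm disc, top 40 mm above the table. 0 = in the only notch, bracket towards the base's +x. Starts 0.6 to 1.2; stops at -0.35 and 1.4. Turns lightly, but a bump at about 0.055 either side of 0 takes 5 to 10 N at the handle to pass; let go between them, a spring centres the table to within 0.02 of 0.
- handle_top (a point): centre of the top face of the turntable's handle: upright round dark wooden post, 18 mm diameter, from 40 to 115 mm above the table (steel collar, 26 mm diameter, round its lowest 6 mm), 118 mm from the turntable's axis, straight across from the bracket. Moves on an arc about the station's origin.
- bolt_head: steel hexagon head, 24 mm across flats, 16 mm long; origin at its centre, 108 mm above the table, 59 mm from the turntable's axis. Its axis (own x) is level and radial. It turns slowly (0.8 rad/s) from the start, dragged by the driven nut (at most 0.12 N m); a firm grip at any angle stops it. Fingers come from above and close level, at right angles to the radial line.
- gap (a point): middle of the gap's mouth, 128 mm above the table, straight above the bolt head. The gap is 48 mm wide (radially), open above and at both ends, floor 40 mm above the table. Inner side: blue tower, 62 mm wide, with black stone, top 126 mm. Outer side: steel bracket plate, 64 mm wide, 6 mm thick, top 128 mm; beyond it nut and orange runner, lower.
- thread (a joint): how far the nut is screwed up on the bolt, rad: starts at 0 to 0.5, grows (about 0.5 rad/s) only while the bolt head is kept from turning; 3.0 = fully tight, where it stops.
- gold_ring: small gold ring, 23 mm across, loose on the left near corner of the base plate; origin at the centre of its underside; bystander, leave alone
- silver_ring: silver ring, 25 mm across, loose on the right near corner of the base plate; origin at the centre of its underside; bystander, leave alone
- test_block: loose black test stone, 85 x 50 x 18 mm, on the table at the right; origin at the centre of its underside; bystander, leave alone
- amber_bottle: amber bottle with black cap, 44 mm across, 75 mm tall, right; origin at the centre of its underside; bystander, leave alone
- loupe: black eyepiece, 36 mm across, 30 mm tall, left; origin at the centre of its underside; bystander, leave alone
- ring_box: blue ring box, 50 x 55 x 35 mm, left; origin at the centre of its underside; bystander, leave alone
- bangle: gold bangle, 68 mm across, 9 mm tall, left; origin at the centre of its underside; bystander, leave alone

How it is judged:
On the way, in this order (a step that is already met when the one before it is completed fails the run):
1. the turntable is turned into the indexer's notch (within 0.045 rad) and stays there (value of joint turntable between -0.045 and 0.045 rad), for 0.3 s.
2. with the turntable in the notch, the bolt head is gripped between the fingers before its nut is tight (all of step 1 and contact force between the fingers and bolt_head above 4 N and distance between the grasp point and bolt_head below 0.02 m and value of joint thread below 2.5 rad), for 0.3 s.
At the end, for the whole second after the job is handed in: For the last second: turntable within 0.045 rad of the notch; fingers grip the bolt head (over 4 N, head centre within 20 mm of the middle of the pads); the head turns under 0.1 rad/s; thread above 2.85 rad (tight); every bystander within 25 mm of its start (all of step 1 and contact force between the fingers and bolt_head above 4 N and distance between the grasp point and bolt_head below 0.02 m and value of joint thread above 2.85 rad and angular speed of bolt_head below 0.1 rad/s and distance of each of gold_ring, silver_ring, test_block, amber_bottle, loupe, ring_box, bangle from where it was at the start of the episode below 0.025 m); the arm keeps its last pose, push and grip.
It fails at once if a bystander is knocked away from its place (25 mm) (distance of any of gold_ring, silver_ring, test_block, amber_bottle, loupe, ring_box, bangle from where it was at the start of the episode above 0.025 m).
It also fails if it takes over 54 s, if anything falls off the work surface, if the arm or the gripper's body presses on something with over 40 N, if the wrist force passes 120 N, or if a joint passes its speed limit or range.

### The arm

A 6-joint arm with a two-finger parallel gripper is mounted at the origin on the work surface. World frame = base frame: x ahead of the robot, y to its left, z up, the work surface at z = 0. Lengths are in m, angles in rad, forces in N, time in s.
With the tool pointing down it reaches from about 0.275 to 0.875 m from the base axis. Payload 12.5 kg.
Tool frame: the origin (TCP) lies at the very end of the fingers, on their centre line; the grasp point (between the pads) lies 19 mm behind it; z points along the fingers, x is the direction in which the jaws open and shut, and the axes are right-handed (so a half turn about z gives the same grasp; the last joint's range is limited). The gripper opens to 85 mm and grips with 20 to 120 N. Pads are 22 mm wide; open, the fingers measure 114 mm over their backs; the gripper's body (76 mm by 85 mm) begins 54 mm behind the grasp point. The pads swing forward as they close: fully open they stand 13 mm farther back than shut.
Start: joints at [1.116, 0.351, 1.652, -0, 1.139, -0.085], TCP at [0.199, 0.513, 0.231] pointing down, gripper open.
Joint ranges: [-2.75, 2.75], [-0.79, 2.1], [0.01, 2.65], [-1.57, 4.71], [0.07, 3.14], [-2.87, 2.87]. Speed limits (rad/s): [2.22, 2.22, 2.79, 3.14, 3.14, 3.14].

### API

Orientations are given as [roll, pitch, yaw] about the fixed x, y, z axes, in that order (R = Rz(yaw) Ry(pitch) Rx(roll)).
In Python, from rig import env, get_image, get_calibration, order gives the robot as it stands. The module is installed in compiled form; this text tells all that it offers.
- The arm moves only by the shell command python3 -m crank 'ROWS' [FORCE]. ROWS is JSON, one flat list of numbers, 5 for each row, row after row: the shift along the tool's x, y, z in units of 25 mm (1.0 is 25 mm), then the turn about the tool's z in units of 5 degrees (1.0 is 5 degrees), then the finger opening in mm, from 0 to 85.4. A call has exactly 8 rows; each row shifts and turns the commanded pose from where the row before left it, along the tool's axes as they then stand; what a row does not reach is not made up. A row lasts 1/12 s, in which the tool goes at most 41.7 mm and 7.16 degrees, less where a joint would pass 70% of its speed; a pose out of reach is approached as far as the arm can. A call is refused whole if a number of a shift passes 1 or a number of a turn 1, either way. A call with a gripper value outside its range is refused whole. The fingers move at their own pace and stop on an object; FORCE is the grip in N (left out, the last holds). Time passes only in rows, so rows that do not move let the fingers close, or fill a call up. It gives the time, the measured TCP pose, the force and the opening at its end, in the units of the state.
- env.state(): the state, without advancing time (a new reading comes with each control period).
- get_image(name): name is "scene" or "top" or "wrist"; returns the picture (400x640x3 uint8, red, green, blue); there is no depth.
- get_calibration(name): a dict with "camera_matrix" (3x3 intrinsics, pixels), "distortion" ([k1, k2, p1, p2, k3] as OpenCV has them; the pictures are not rectified), "position" and "orientation" of the camera in the world. Camera axes: x right, y down, z forward; pixel columns grow to the right and rows downward; lengths in m; the calibration is good to about 2 mm. A picture is of the moment at which its call begins: read the wrist's pose just before it. get_calibration takes no time and is no camera call; for the wrist camera it gives the pose at the moment of the call.
- order.sign_off(): hands the job in, once; it reports no verdict.
The state is a dict: "t": time; "joint_positions": joint angles; "qvel": joint speeds; "joint_torque": joint torques, N m; "tcp_pos": TCP position; "tool_rot": TCP orientation; "ft_force": force on the tool from outside, world axes, zero at the start; "wrist_torque": the same for the moment, N m; "grip_width": finger opening in m.
Only numpy, scipy, OpenCV 4.12 (cv2) and the standard library are available. Lean on these libraries where they do the work, as an engineer would, in place of code of your own. Each camera call takes 0.05 s, during which the arm holds its last target.

## Working session

There is one attempt and no reset: what is moved stays moved. The work goes in short steps, Python scripts to look and compute and a shell command to move; the robot and the scene stay as the last step left them, time stands still between calls to the robot, and variables do not carry over. Pictures are saved under pics/ and viewed, and the job is handed in when it is done.

```bash
mkdir -p pics; python3 - <<'E'
from rig import env,get_image,get_calibration
import cv2
s=env.state();print(s)
for n in("scene","top","wrist"):
    c=get_calibration(n);print(n,c)
    cv2.imwrite(f"pics/{n}0.png",get_image(n)[:,:,::-1])
E
```

```text
{'t': 0.0, 'joint_positions': array([ 1.11640419e+00,  3.51258977e-01,  1.65243231e+00,  2.29757727e-05,
        1.13906814e+00, -8.46074965e-02]), 'qvel': array([ 1.11282230e-03,  2.64875031e-04,  4.01972795e-05, -1.66508151e-04,
        4.53042958e-04,  4.01656967e-05]), 'joint_torque': array([-8.79380877e-04, -5.06089675e+01, -2.91414768e+01, -1.13081539e-04,
        4.50136795e-03,  3.08485210e-05]), 'tcp_pos': array([0.19860908, 0.51253826, 0.23074283]), 'tool_rot': array([-3.14147327e+00,  1.16083373e-03,  1.20100213e+00]), 'ft_force': array([ 0.33532188, -0.52397235, -0.07775012]), 'wrist_torque': array([ 0.00230346, -0.03978278, -0.00396872]), 'grip_width': 0.08536852718270009}
scene {'camera_matrix': array([[370.44254765,   0.        , 311.11151359],
       [  0.        , 370.44254765, 199.99188353],
       [  0.        ,   0.        ,   1.        ]]), 'distortion': array([0.02707488, 0.        , 0.        , 0.        , 0.        ]), 'position': array([1.26401233, 0.13421031, 0.71915287]), 'orientation': array([-2.25232931,  0.01711168,  1.70692618])}
top {'camera_matrix': array([[418.97878822,   0.        , 319.55424616],
       [  0.        , 418.97878822, 196.79382309],
       [  0.        ,   0.        ,   1.        ]]), 'distortion': array([-0.0258982,  0.       ,  0.       ,  0.       ,  0.       ]), 'position': array([0.27397435, 0.02534405, 1.30835503]), 'orientation': array([-2.9413072 , -0.00495429, -1.63844126])}
wrist {'camera_matrix': array([[275.29689324,   0.        , 319.03838451],
       [  0.        , 275.29689324, 201.30399676],
       [  0.        ,   0.        ,   1.        ]]), 'distortion': array([-0.01326308,  0.        ,  0.        ,  0.        ,  0.        ]), 'position': array([0.13328664, 0.53775389, 0.37295048]), 'orientation': array([2.86121259e+00, 1.02243505e-03, 1.20091118e+00])}
```

View pics/scene0.png

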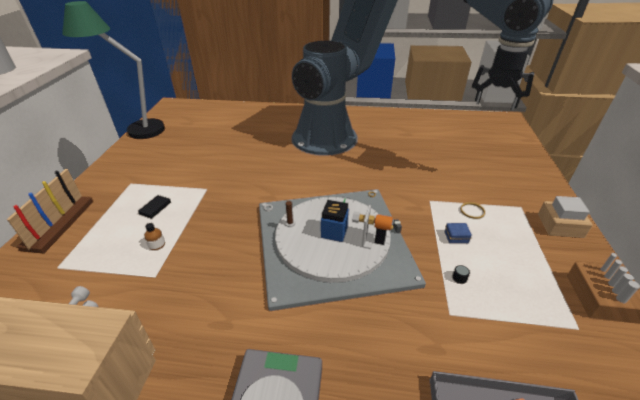

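View pics/top0.png

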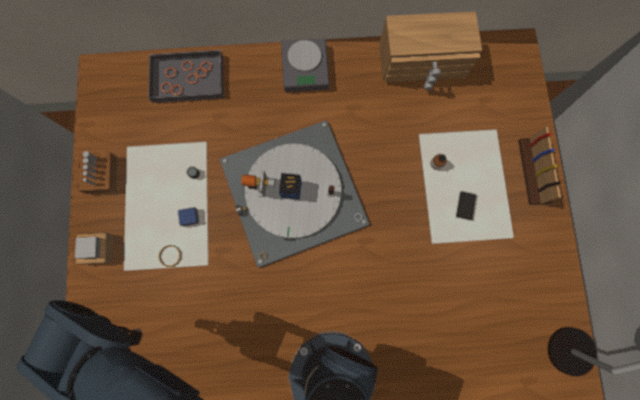

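View pics/wrist0.png

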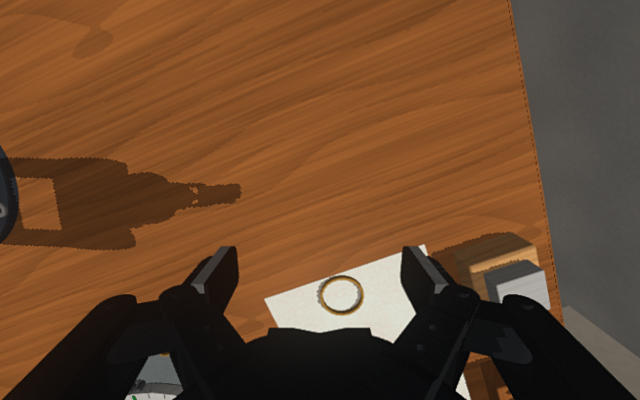

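```bash
python3 - <<'E'
import cv2
a=cv2.imread("pics/top0.png")[110:280,205:385];cv2.imwrite("pics/top0z.png",cv2.resize(a,(720,680),interpolation=cv2.INTER_CUBIC)[:600])
a=cv2.imread("pics/scene0.png")[180:310,245:425];cv2.imwrite("pics/scene0z.png",cv2.resize(a,(792,572),interpolation=cv2.INTER_CUBIC))
E
```

```text
(no output)
```

View pics/top0z.png

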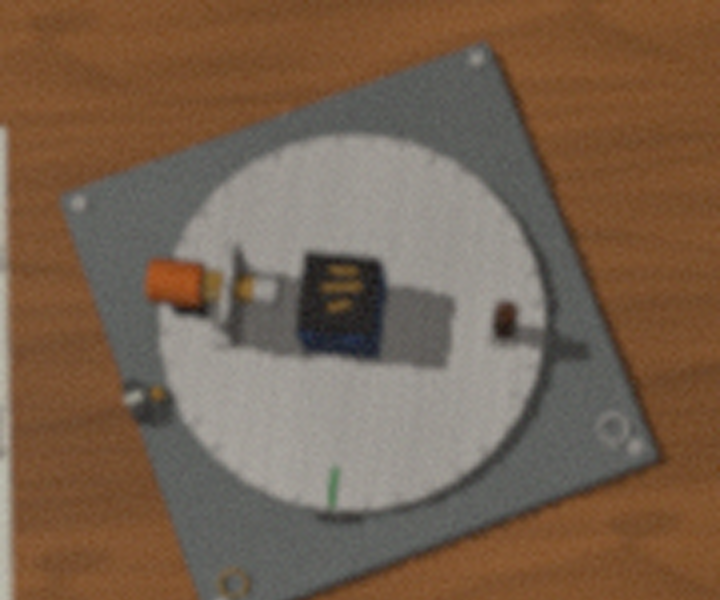

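View pics/scene0z.png

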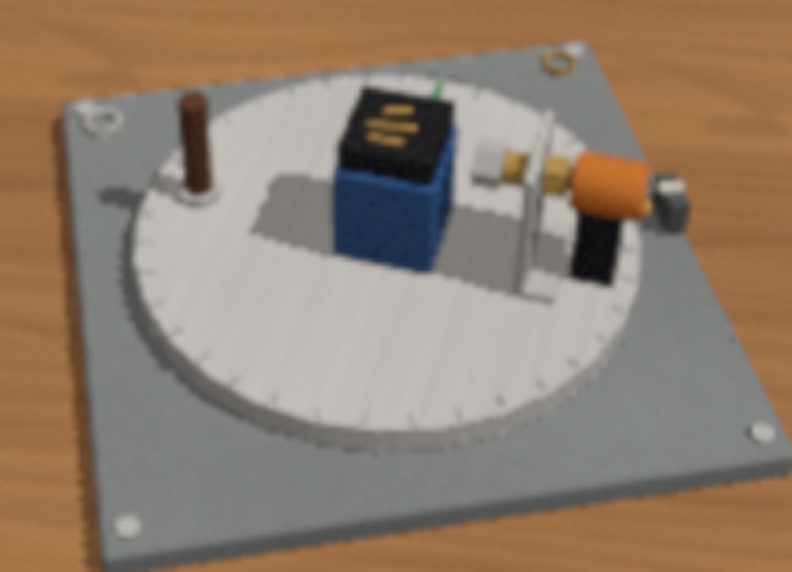

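```bash
cat > h.py <<'E'
import numpy as np,cv2
from scipy.spatial.transform import Rotation as R
def proj(c,P):
    Rw=R.from_euler('xyz',c['orientation']).as_matrix()
    Rc=Rw.T; t=-Rc@np.asarray(c['position'])
    return cv2.projectPoints(np.asarray(P,float).reshape(-1,1,3),cv2.Rodrigues(Rc)[0],t,c['camera_matrix'],c['distortion'])[0].reshape(-1,2)
def rz(a): return np.array([[np.cos(a),-np.sin(a),0],[np.sin(a),np.cos(a),0],[0,0,1]])
E
cat > fit.py <<'E'
from h import *
from rig import get_calibration
from scipy.optimize import least_squares
T=lambda u,v:((u+.5)/4+205-.5,(v+.5)/4+110-.5)
S=lambda u,v:((u+.5)/4.4+245-.5,(v+.5)/4.4+180-.5)
h=.185
# name, frame(b/t), local, top px, scene px
ob=[('c++','b',(h,h,.02),T(62,195),S(790,465)),('c+-','b',(h,-h,.02),T(485,42),S(105,565)),('c--','b',(-h,-h,.02),T(660,460),S(65,105)),('c-+','b',(-h,h,.02),None,S(585,42)),
('ptr','b',(0,.177,.047),T(133,393),S(668,186)),('handle','t',(-.118,0,.115),T(506,310),S(193,98)),('disc','b',(0,0,.04),T(354,323),None)]
ct,cs=get_calibration('top'),get_calibration('scene')
def res(p,full=False):
    o=np.array([p[0],p[1],0]);r=[];L=[]
    for n,f,l,a,b in ob:
        P=o+rz(p[2]+(p[3] if f=='t' else 0))@np.array(l)
        for c,m in((ct,a),(cs,b)):
            if m is not None:
                d=proj(c,P)[0]-m;r+=list(d);L.append((n,d.round(2)))
    return L if full else np.array(r)
s=least_squares(res,[.5,.1,.3,1.0],loss='soft_l1');print(s.x.round(4))
for l in res(s.x,1):print(l)
p=s.x;o=np.array([p[0],p[1],0])
for n,l,a in(('handle','-.118,0,.115',p[3]),('handle@0','-.118,0,.115',0),('bolt@0','.059,0,.108',0)):
    print(n,(o+rz(p[2]+a)@np.array(eval(l))).round(4))
E
python3 fit.py
```

```text
[0.5618 0.0825 0.2989 1.1009]
('c++', array([-1.14, -0.93]))
('c++', array([ 2.41, -2.36]))
('c+-', array([ 0.9, -1.6]))
('c+-', array([-0.98, -1.65]))
('c--', array([ 0.29, -1.03]))
('c--', array([-0.7 , -1.38]))
('c-+', array([ 0.84, -0.89]))
('ptr', array([0.52, 0.45]))
('ptr', array([ 1.02, -0.05]))
('handle', array([ 0.41, -0.01]))
('handle', array([ 0.09, -0.01]))
('disc', array([-0.26, -1.77]))
handle [ 0.5417 -0.0338  0.115 ]
handle@0 [0.449  0.0477 0.115 ]
bolt@0 [0.6182 0.0999 0.108 ]
```

```bash
cat > plan.py <<'E'
from h import *
import sys
from rig import env
# usage: plan.py x y z yaw ncalls
def plan(start,yaw0,tgt,yaw1,n):
    p=np.array(start,float);y=yaw0;N=8*n
    rows=[]
    for k in range(1,N+1):
        P=start+(np.array(tgt)-start)*k/N; Y=yaw0+(yaw1-yaw0)*k/N
        d=R.from_euler('xyz',[np.pi,0,y]).as_matrix().T@(P-p)/.025
        dr=np.round(d,2);tr=round(np.degrees(-(Y-y))/5,2)
        rows.append(list(dr)+[tr])
        p=p+R.from_euler('xyz',[np.pi,0,y]).as_matrix()@dr*.025;y=y-np.radians(tr*5)
    return rows
if __name__=='__main__':
    s=env.state();a=[float(v) for v in sys.argv[1:]]
    print(s['t'],s['tcp_pos'].round(4),s['tool_rot'].round(4),s['ft_force'].round(1))
    for r in plan(s['tcp_pos'],s['tool_rot'][2],a[:3],a[3],int(a[4])):print(', '.join('%g'%v for v in r))
E
python3 plan.py .5417 -.0338 .21 -.17 4
```

```text
0.15 [0.1987 0.5126 0.2309] [-3.1415e+00  8.0000e-04  1.2010e+00] [-0.3 -0.2 -0.1]
-0.48, 0.65, 0.03, 0.49
-0.46, 0.66, 0.02, 0.49
-0.42, 0.69, 0.03, 0.49
-0.4, 0.7, 0.02, 0.49
-0.36, 0.72, 0.03, 0.49
-0.33, 0.74, 0.03, 0.5
-0.31, 0.74, 0.02, 0.49
-0.26, 0.76, 0.03, 0.49
-0.24, 0.77, 0.03, 0.49
-0.2, 0.79, 0.02, 0.49
-0.17, 0.78, 0.03, 0.49
-0.14, 0.8, 0.02, 0.49
-0.1, 0.8, 0.03, 0.49
-0.07, 0.8, 0.03, 0.49
-0.03, 0.81, 0.02, 0.49
0, 0.8, 0.03, 0.5
0.04, 0.81, 0.02, 0.49
0.07, 0.8, 0.03, 0.49
0.1, 0.8, 0.03, 0.49
0.14, 0.8, 0.02, 0.49
0.18, 0.79, 0.03, 0.49
0.2, 0.78, 0.03, 0.49
0.24, 0.76, 0.02, 0.49
0.28, 0.76, 0.03, 0.49
0.3, 0.75, 0.02, 0.49
0.34, 0.73, 0.03, 0.49
0.36, 0.72, 0.03, 0.5
0.4, 0.7, 0.02, 0.49
0.43, 0.69, 0.03, 0.49
0.46, 0.66, 0.02, 0.49
0.48, 0.64, 0.03, 0.49
0.52, 0.63, 0.03, 0.49
```

```bash
python3 -m crank '[-0.48,0.65,0.03,0.49,85, -0.46,0.66,0.02,0.49,85, -0.42,0.69,0.03,0.49,85, -0.4,0.7,0.02,0.49,85, -0.36,0.72,0.03,0.49,85, -0.33,0.74,0.03,0.5,85, -0.31,0.74,0.02,0.49,85, -0.26,0.76,0.03,0.49,85]' 30
python3 -m crank '[-0.24,0.77,0.03,0.49,85, -0.2,0.79,0.02,0.49,85, -0.17,0.78,0.03,0.49,85, -0.14,0.8,0.02,0.49,85, -0.1,0.8,0.03,0.49,85, -0.07,0.8,0.03,0.49,85, -0.03,0.81,0.02,0.49,85, 0,0.8,0.03,0.5,85]'
python3 - <<'E'
from rig import *
import cv2,pickle
c=get_calibration('wrist');im=get_image('wrist');pickle.dump((c,im),open('w1.pkl','wb'))
cv2.imwrite('pics/w1.png',im[:,:,::-1])
E
```

```text
t: 0.82
tcp_pos: [0.2848, 0.3754, 0.2259]
tool_rot: [-3.142, 0.0, 0.856]
ft_force: [0.0, 0.3, -0.8]
grip_width: 0.0853
t: 1.48
tcp_pos: [0.3705, 0.2388, 0.2207]
tool_rot: [3.142, 0.0, 0.513]
ft_force: [0.8, -0.3, -0.2]
grip_width: 0.085
```

View pics/w1.png

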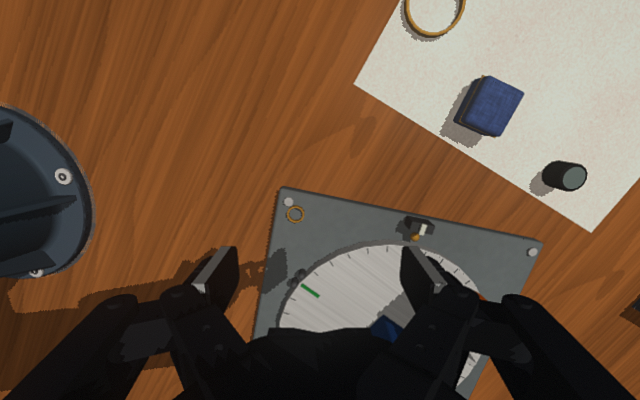

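```bash
python3 - <<'E'
import cv2
a=cv2.imread("pics/w1.png")[175:305,265:560];cv2.imwrite("pics/w1z.png",cv2.resize(a,None,fx=2.7,fy=2.7,interpolation=cv2.INTER_CUBIC))
E
```

```text
(no output)
```

View pics/w1z.png

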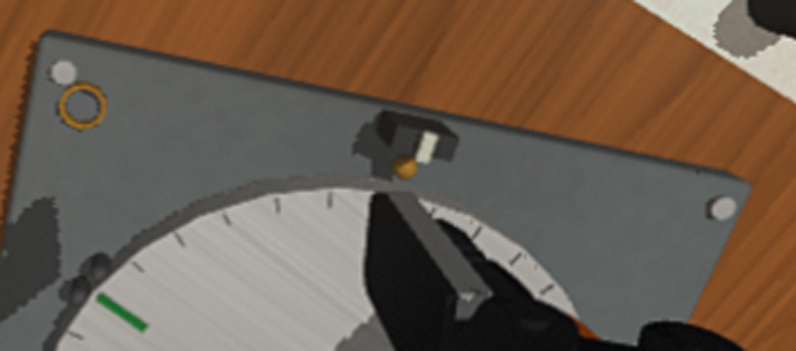

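```bash
cat > fit2.py <<'E'
import re,pickle
src=open('fit.py').read().split("s=least_squares")[0]
exec(src)
cw=pickle.load(open('w1.pkl','rb'))[0]
W=lambda u,v:((u+.5)/2.7+265-.5,(v+.5)/2.7+175-.5)
wo=[('c-+','b',(-h,h,.02),W(42,38)),('c++','b',(h,h,.02),W(748,185)),('ptr','b',(0,.177,.047),W(427,147)),('green','t',(0,.148,.04),W(98,296))]
def res2(p,full=False):
    o=np.array([p[0],p[1],0]);r=[];L=res(p,True) if full else None
    for n,f,l,m in wo:
        P=o+rz(p[2]+(p[3] if f=='t' else 0))@np.array(l)
        d=proj(cw,P)[0]-m;r+=list(d*1.0)
        if full:L.append(('W'+n,d.round(2)))
    return L if full else np.r_[res(p),r]
s=least_squares(res2,[.5,.1,.3,1.0],loss='soft_l1');p=s.x;print(p.round(4))
for l in res2(p,1):print(*l,end='; ')
o=np.array([p[0],p[1],0]);print()
for n,l,a in(('handle',(-.118,0,.115),p[3]),('handle@0',(-.118,0,.115),0),('bolt@0',(.059,0,.108),0)):
    print(n,(o+rz(p[2]+a)@np.array(l)).round(4))
E
python3 fit2.py; python3 plan.py .5417 -.0338 .21 -.17 2
```

```text
[0.5626 0.0821 0.301  1.1025]
c++ [-1.11 -1.03]; c++ [ 2.39 -2.24]; c+- [ 0.83 -1.91]; c+- [-1.03 -1.23]; c-- [ 0.45 -1.46]; c-- [-1.   -1.11]; c-+ [ 0.57 -0.8 ]; ptr [0.66 0.29]; ptr [0.86 0.06]; handle [ 0.52 -0.44]; handle [-0.15  0.28]; disc [-0.16 -2.04]; Wc-+ [-1.35 -0.89]; Wc++ [4.03 0.18]; Wptr [-0.12  0.72]; Wgreen [-0.22 -0.68]; 
handle [ 0.543  -0.0342  0.115 ]
handle@0 [0.4499 0.0472 0.115 ]
bolt@0 [0.619  0.0996 0.108 ]
1.5333 [0.3718 0.2369 0.2206] [3.1406e+00 2.0000e-04 5.0910e-01] [ 0.5 -0.5 -0.7]
0.04, 0.8, 0.03, 0.49
0.08, 0.79, 0.02, 0.48
0.1, 0.8, 0.03, 0.49
0.15, 0.78, 0.03, 0.49
0.17, 0.78, 0.02, 0.48
0.21, 0.77, 0.03, 0.49
0.24, 0.76, 0.03, 0.48
0.27, 0.75, 0.02, 0.49
0.31, 0.74, 0.03, 0.49
0.33, 0.73, 0.02, 0.48
0.37, 0.71, 0.03, 0.49
0.4, 0.69, 0.03, 0.49
0.42, 0.68, 0.02, 0.48
0.45, 0.66, 0.03, 0.49
0.48, 0.64, 0.03, 0.49
0.51, 0.61, 0.02, 0.48
```

```bash
python3 -m crank '[0.04,0.8,0.03,0.49,85, 0.08,0.79,0.02,0.48,85, 0.1,0.8,0.03,0.49,85, 0.15,0.78,0.03,0.49,85, 0.17,0.78,0.02,0.48,85, 0.21,0.77,0.03,0.49,85, 0.24,0.76,0.03,0.48,85, 0.27,0.75,0.02,0.49,85]'
python3 -m crank '[0.31,0.74,0.03,0.49,85, 0.33,0.73,0.02,0.48,85, 0.37,0.71,0.03,0.49,85, 0.4,0.69,0.03,0.49,85, 0.42,0.68,0.02,0.48,85, 0.45,0.66,0.03,0.49,85, 0.48,0.64,0.03,0.49,85, 0.51,0.61,0.02,0.48,85]'
python3 - <<'E'
from rig import *
import cv2,pickle
c=get_calibration('wrist');im=get_image('wrist');pickle.dump((c,im),open('w2.pkl','wb'))
cv2.imwrite('pics/w2.png',im[:,:,::-1])
E
python3 plan.py .543 -.0342 .075 -.169 2
```

```text
t: 2.2
tcp_pos: [0.4561, 0.104, 0.2154]
tool_rot: [-3.142, 0.0, 0.174]
ft_force: [-0.4, 0.2, -0.7]
grip_width: 0.085
t: 2.87
tcp_pos: [0.542, -0.0308, 0.21]
tool_rot: [3.142, 0.001, -0.166]
ft_force: [-0.3, -0.4, 0.4]
grip_width: 0.0853
2.9167 [ 0.5435 -0.0331  0.21  ] [ 3.1408e+00 -7.0000e-04 -1.7010e-01] [-1.3 -1.7 -0.5]
-0, 0, 0.34, -0
-0, 0.01, 0.33, -0
-0, -0, 0.34, -0
-0, 0, 0.34, -0
-0, 0, 0.34, -0
-0, 0.01, 0.33, -0
-0.01, 0, 0.34, -0.01
0, 0, 0.34, 0
0, 0.01, 0.34, 0
0, -0, 0.33, 0
0, 0, 0.34, 0
0, 0, 0.34, 0
-0, 0.01, 0.34, -0
-0, 0, 0.33, -0
-0, 0, 0.34, -0
-0, 0.01, 0.34, -0
```

View pics/w2.png

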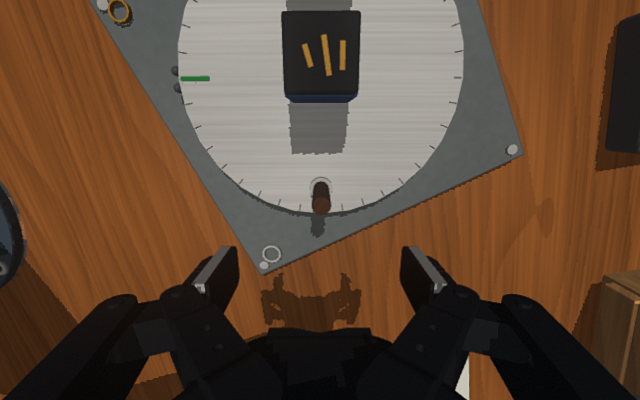

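```bash
python3 - <<'E'
from h import *;import pickle
c,im=pickle.load(open('w2.pkl','rb'))
p=[.5626,.0821,.301,1.1025];o=np.array([p[0],p[1],0])
im=im[:,:,::-1].copy()
def dot(P,col):
    for q in proj(c,P): cv2.circle(im,tuple(int(v) for v in q.round()),1,col,-1)
dot([o+rz(p[2]+p[3])@np.array([-.118+.009*np.cos(a),.009*np.sin(a),.115]) for a in np.arange(0,6.3,.5)],(0,255,0))
dot([o+np.array([.15*np.cos(a),.15*np.sin(a),.04]) for a in np.arange(0,6.3,.05)],(0,0,255))
dot([o+rz(p[2])@np.array([x,y,.02]) for t in np.linspace(-.185,.185,40) for x,y in((t,-.185),(-.185,t),(.185,t))],(255,0,0))
dot([o+rz(p[2]+p[3])@np.array([t,s*.031,.126]) for t in np.linspace(-.035,.035,10) for s in(1,-1)],(0,255,255))
cv2.imwrite('pics/w2o.png',im[:300,90:550]);cv2.imwrite('pics/w2o.png',cv2.resize(im[:280,90:540],(800,498)))
E
```

```text
(no output)
```

View pics/w2o.png

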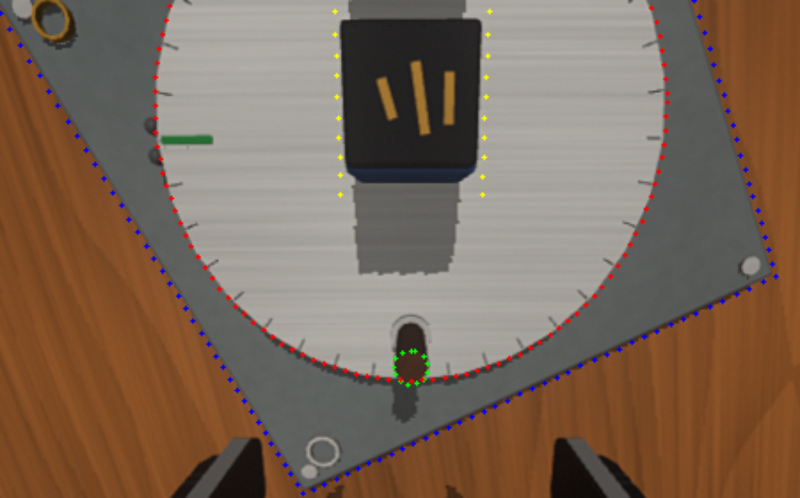

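```bash
python3 -m crank '[0,0.02,0.7,0,85, 0,0.02,0.7,0,85, 0,0,0.7,0,85, 0,0,0.7,0,85, 0,0,0.7,0,60, 0,0,0.7,0,60, 0,0,0.7,0,60, 0,0,0.6,0,40]' 30
python3 -m crank '[0,0,0,0,10, 0,0,0,0,10, 0,0,0,0,10, 0,0,0,0,10, 0,0,0,0,10, 0,0,0,0,10, 0,0,0,0,10, 0,0,0,0,10]' 30

```

```text
t: 3.58
tcp_pos: [0.5411, -0.0307, 0.0715]
tool_rot: [3.142, 0.001, -0.164]
ft_force: [-0.3, -0.4, -0.0]
grip_width: 0.0494
t: 4.25
tcp_pos: [0.5418, -0.0309, 0.0733]
tool_rot: [-3.142, -0.001, -0.164]
ft_force: [-0.4, 1.8, 2.0]
grip_width: 0.0173
```

```bash
python3 -m crank '[-0.32,-0.01,0,0.79,10, -0.32,-0.01,0,0.79,10, -0.32,-0.01,0,0.79,10, -0.32,-0.01,0,0.79,10, -0.32,-0.01,0,0.79,10, -0.32,-0.01,0,0.79,10, -0.32,-0.01,0,0.79,10, -0.32,-0.01,0,0.79,10]'
python3 - <<'E'
from rig import env
import numpy as np
s=env.state();d=s['tcp_pos'][:2]-[.5626,.0821];print(np.hypot(*d),np.arctan2(d[1],d[0])+np.pi-.301,s['tool_rot'],s['ft_force'])
E
```

```text
t: 4.92
tcp_pos: [0.4854, -0.0035, 0.0734]
tool_rot: [-3.139, -0.002, -0.719]
ft_force: [9.0, 9.3, -5.7]
grip_width: 0.0172
0.11521834699019079 0.535917957906481 [-3.13859905e+00 -2.46248288e-03 -7.18982318e-01] [ 9.00207934  9.25507698 -5.65604923]
```

```bash
python3 -m crank '[-0.31,-0.01,0,0.77,10, -0.31,-0.01,0,0.77,10, -0.31,-0.01,0,0.77,10, -0.31,-0.01,0,0.77,10, -0.31,-0.01,0,0.77,10, -0.31,-0.01,0,0.77,10, -0.31,-0.01,0,0.77,10, -0.31,-0.01,0,0.7,10]'
python3 -m crank '[0,0,0,0,10, 0,0,0,0,10, 0,0,0,0,10, 0,0,0,0,10, 0,0,0,0,10, 0,0,0,0,10, 0,0,0,0,10, 0,0,0,0,10]'
python3 - <<'E'
from rig import env,get_image
import numpy as np,cv2
s=env.state();d=s['tcp_pos'][:2]-[.5626,.0821];print(np.hypot(*d),np.arctan2(d[1],d[0])+np.pi-.301,s['tool_rot'],s['ft_force'])
cv2.imwrite('pics/w3.png',get_image('wrist')[:,:,::-1])
a=get_image('scene')[180:310,245:425,::-1];cv2.imwrite("pics/s3.png",cv2.resize(a,(792,572),interpolation=cv2.INTER_CUBIC))
E
```

```text
t: 5.58
tcp_pos: [0.4525, 0.047, 0.0734]
tool_rot: [-3.136, -0.002, -1.25]
ft_force: [12.2, 3.2, -10.7]
grip_width: 0.0172
t: 6.25
tcp_pos: [0.4523, 0.0477, 0.0734]
tool_rot: [-3.136, -0.0, -1.247]
ft_force: [8.8, 11.5, -7.8]
grip_width: 0.017
0.11558157628976104 0.0013060671407695845 [-3.13649556e+00 -3.59099986e-04 -1.24725243e+00] [ 8.79906742 11.5430635  -7.81203025]
```

View pics/w3.png

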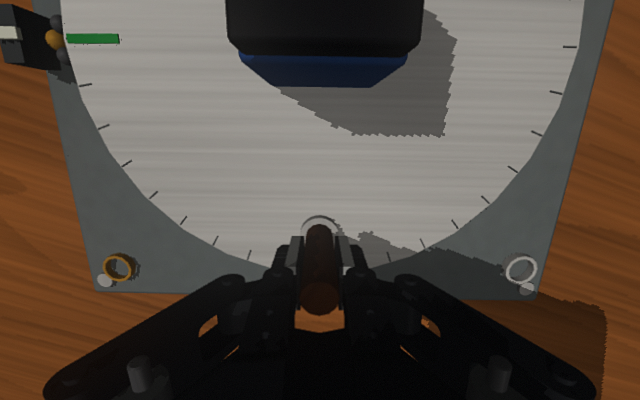

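View pics/s3.png

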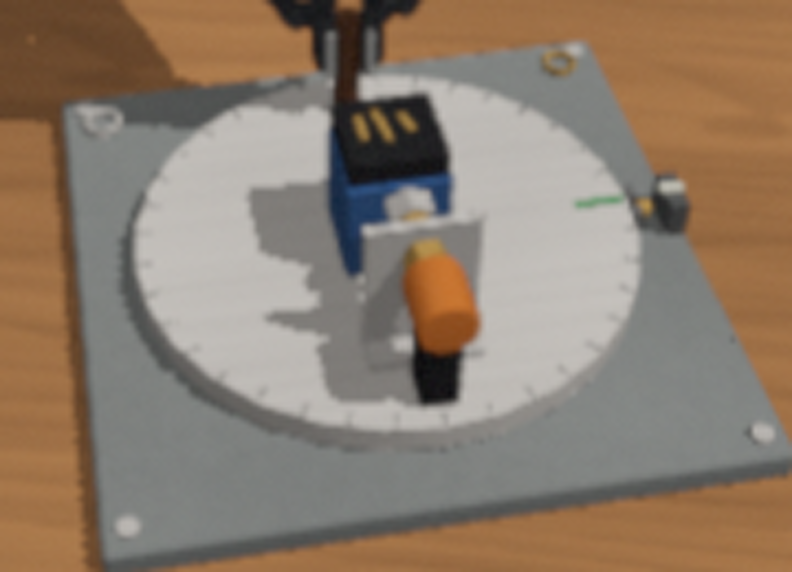

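```bash
python3 -m crank '[0,0,0,0,50, 0,0,0,0,50, 0,0,0,0,50, 0,0,0,0,50, 0,0,-0.3,0,50, 0,0,-0.8,0,50, 0,0,-1,0,60, 0,0,-1,0,60]'
python3 plan.py .619 .0996 .21 -1.2698 2
```

```text
t: 7.02
tcp_pos: [0.4498, 0.0468, 0.1516]
tool_rot: [3.141, 0.0, -1.247]
ft_force: [0.8, -0.5, 1.0]
grip_width: 0.0599
7.0167 [0.4498 0.0468 0.1516] [ 3.1407e+00  2.0000e-04 -1.2469e+00] [ 0.8 -0.5  1. ]
0.01, -0.44, -0.15, 0.02
0.01, -0.45, -0.14, 0.01
0.01, -0.44, -0.15, 0.02
0, -0.44, -0.14, 0.02
0.01, -0.45, -0.15, 0.01
0.01, -0.44, -0.15, 0.02
0, -0.44, -0.14, 0.01
0.01, -0.44, -0.15, 0.02
0, -0.45, -0.15, 0.02
0.01, -0.44, -0.14, 0.01
-0, -0.44, -0.15, 0.02
0, -0.45, -0.14, 0.02
0, -0.44, -0.15, 0.01
0, -0.44, -0.15, 0.02
0, -0.45, -0.14, 0.02
0, -0.44, -0.15, 0.01
```

```bash
python3 -m crank '[0,-0.2,-1,0.03,60, 0.01,-0.96,-1,0.03,60, 0.01,-0.98,-0.3,0.03,60, 0.01,-0.98,0,0.03,60, 0.01,-0.98,0,0.03,60, 0.01,-0.98,0,0.03,60, 0.01,-0.98,0,0.03,60, 0.01,-0.98,0,0.05,60]'
python3 - <<'E'
from rig import *
import cv2,pickle
c=get_calibration('wrist');im=get_image('wrist');pickle.dump((c,im),open('w4.pkl','wb'))
from h import *
p=[.5626,.0821,.301,0];o=np.array([p[0],p[1],0])
im=im[:,:,::-1].copy();raw=im.copy()
def dot(P,col):
    for q in proj(c,P): cv2.circle(im,tuple(int(v) for v in q.round()),1,col,-1)
M=rz(p[2])
L=np.linspace
dot([o+M@np.array([x,t,.126]) for t in L(-.031,.031,20) for x in(.035,)],(0,255,255))
dot([o+M@np.array([x,t,.128]) for t in L(-.032,.032,20) for x in(.083,.089)],(0,255,0))
dot([o+M@np.array([.059+.008*s,t,.108]) for t in L(-.012,.012,9) for s in(-1,1)],(0,0,255))
dot([o+np.array([.15*np.cos(a),.15*np.sin(a),.04]) for a in np.arange(0,6.3,.05)],(0,0,255))
cv2.imwrite('pics/w4.png',np.vstack([cv2.resize(k[:300,120:520],(800,600))[150:450] for k in(raw,im)]))
print(env.state())
E
```

```text
t: 7.68
tcp_pos: [0.619, 0.0998, 0.2084]
tool_rot: [-3.142, -0.0, -1.27]
ft_force: [-0.3, -0.4, 1.0]
grip_width: 0.06
{'t': 7.7333, 'joint_positions': array([8.64983509e-02, 5.17371979e-01, 1.45615605e+00, 2.29570859e-04,
       1.16582972e+00, 1.35638629e+00]), 'qvel': array([-0.00935975, -0.04417546,  0.08709646, -0.00101034, -0.05593991,
       -0.02568738]), 'joint_torque': array([ -0.43871518, -62.45654583, -24.78733778,  -0.17028063,
         0.73196305,  -0.1335307 ]), 'tcp_pos': array([0.62205966, 0.10067234, 0.20829182]), 'tool_rot': array([-3.13936399e+00, -2.69153219e-04, -1.26997845e+00]), 'ft_force': array([-2.78836768, -0.28962703, -1.85724883]), 'wrist_torque': array([0.01010993, 0.1003312 , 0.02286314]), 'grip_width': 0.05973424527926092}
```

View pics/w4.png

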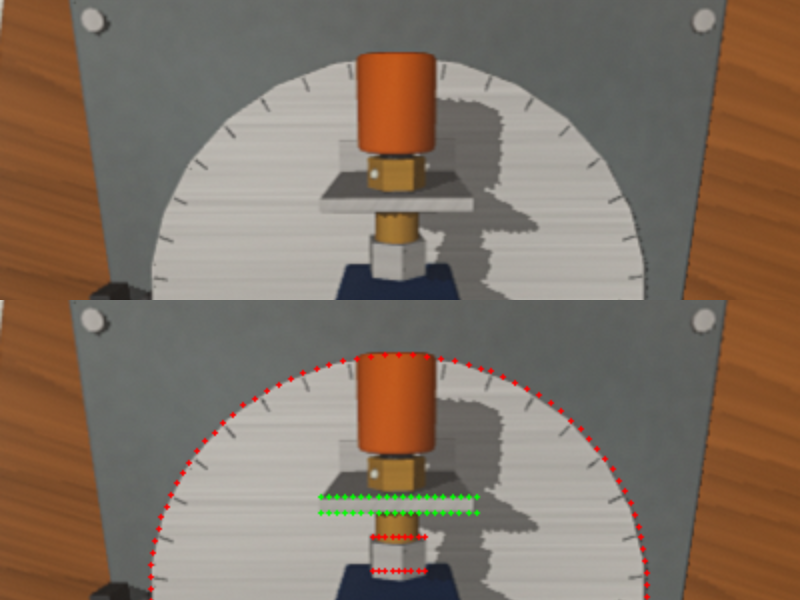

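```bash
python3 plan.py .619 .0998 .15 -1.2698 1
```

```text
7.7333 [0.6221 0.1007 0.2083] [-3.1394e+00 -3.0000e-04 -1.2700e+00] [-2.8 -0.3 -1.9]
-0, 0.02, 0.29, -0
-0, 0.01, 0.29, -0
-0, 0.02, 0.29, -0
-0, 0.01, 0.3, -0
-0, 0.02, 0.29, -0
-0, 0.02, 0.29, -0
-0, 0.01, 0.29, -0
-0, 0.02, 0.29, -0
```

```bash
python3 -m crank '[0,0.02,0.5,0,56, 0,0.01,0.5,0,56, 0,0.01,0.5,0,56, 0,0.01,0.5,0,56, 0,0.01,0.5,0,56, 0,0.01,0.3,0,56, 0,0,0.2,0,56, 0,0,0,0,56]' 80
python3 plan.py .619 .0998 .089 -1.2698 1
```

```text
t: 8.4
tcp_pos: [0.616, 0.0989, 0.1316]
tool_rot: [3.14, 0.0, -1.27]
ft_force: [0.2, 0.4, 0.4]
grip_width: 0.0556
8.4 [0.616  0.0989 0.1316] [ 3.1400e+00  3.0000e-04 -1.2696e+00] [0.2 0.4 0.4]
0, -0.02, 0.21, 0
0, -0.01, 0.22, 0
0, -0.02, 0.21, 0
0, -0.01, 0.21, 0
0, -0.02, 0.22, 0
0, -0.01, 0.21, 0
0, -0.02, 0.21, 0
0, -0.02, 0.22, 0
```

```bash
python3 -m crank '[0,-0.05,0.2,0,56, 0,-0.05,0.25,0,56, 0,-0.02,0.25,0,56, 0,0,0.25,0,56, 0,0,0.25,0,56, 0,0,0.25,0,56, 0,0,0.25,0,56, 0,0,0,0,56]' 80
python3 plan.py .619 .0998 .089 -1.2698 1 | head -2
```

```text
t: 9.07
tcp_pos: [0.6186, 0.0998, 0.0887]
tool_rot: [3.14, 0.0, -1.27]
ft_force: [-0.0, 0.1, 0.1]
grip_width: 0.0557
9.0667 [0.6186 0.0998 0.0887] [ 3.1395e+00  5.0000e-04 -1.2696e+00] [-0.   0.1  0.1]
0, -0, -0, 0
```

No contact force on the way in; now closing.

```bash
python3 -m crank '[0,0,0,0,15, 0,0,0,0,15, 0,0,0,0,15, 0,0,0,0,15, 0,0,0,0,10, 0,0,0,0,10, 0,0,0,0,10, 0,0,0,0,10]' 80
python3 -m crank '[0,0,0,0,10, 0,0,0,0,10, 0,0,0,0,10, 0,0,0,0,10, 0,0,0,0,10, 0,0,0,0,10, 0,0,0,0,10, 0,0,0,0,10]' 80
python3 - <<'E'
from rig import *
import cv2
a=get_image('scene')[180:310,245:425,::-1];w=get_image('wrist')[:,:,::-1]
cv2.imwrite('pics/w5.png',w);cv2.imwrite("pics/s5.png",cv2.resize(a,(792,572),interpolation=cv2.INTER_CUBIC))
s=env.state();print(s['wrist_torque'],s['ft_force'])
E
```

```text
t: 9.73
tcp_pos: [0.6195, 0.1001, 0.0909]
tool_rot: [-3.141, 0.0, -1.27]
ft_force: [-3.3, 2.6, 5.4]
grip_width: 0.0239
t: 10.4
tcp_pos: [0.6195, 0.1001, 0.0909]
tool_rot: [-3.141, 0.0, -1.27]
ft_force: [-1.4, 3.4, 6.7]
grip_width: 0.0243
[ 0.42941999  0.424749   -0.19886039] [-3.32892964  2.13537489  5.23101674]
```

View pics/w5.png

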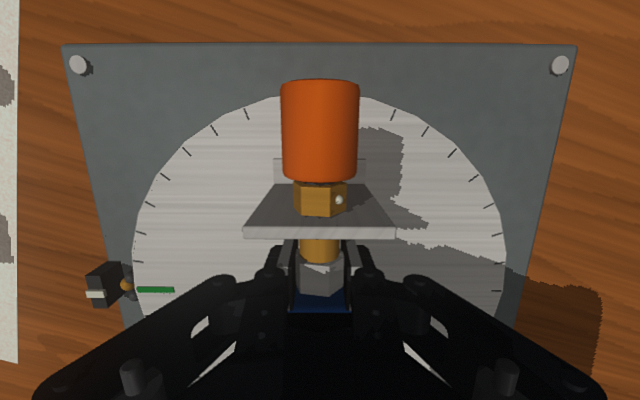

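View pics/s5.png

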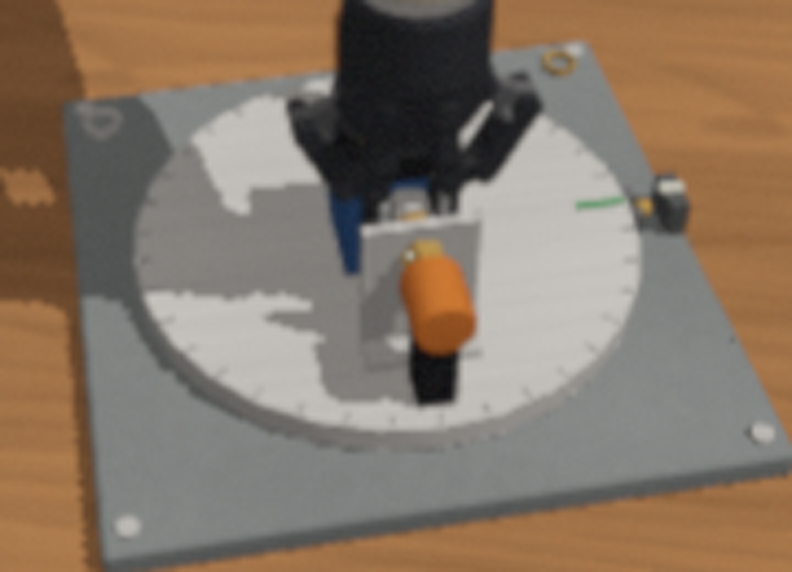

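```bash
H='import cv2,sys
from rig import *
w=get_image("wrist")[150:260,220:420,::-1];cv2.imwrite(sys.argv[1],cv2.resize(w,(600,330)))
s=env.state();print(s["t"],s["wrist_torque"].round(3))'
echo "$H" > look.py
python3 -m crank '[0,0,0,0,10, 0,0,0,0,10, 0,0,0,0,10, 0,0,0,0,10, 0,0,0,0,10, 0,0,0,0,10, 0,0,0,0,10, 0,0,0,0,10]' 80 >/dev/null
python3 -m crank '[0,0,0,0,10, 0,0,0,0,10, 0,0,0,0,10, 0,0,0,0,10, 0,0,0,0,10, 0,0,0,0,10, 0,0,0,0,10, 0,0,0,0,10]' 80 >/dev/null
python3 look.py pics/n1.png
python3 -m crank '[0,0,0,0,10, 0,0,0,0,10, 0,0,0,0,10, 0,0,0,0,10, 0,0,0,0,10, 0,0,0,0,10, 0,0,0,0,10, 0,0,0,0,10]' 80 >/dev/null
python3 -m crank '[0,0,0,0,10, 0,0,0,0,10, 0,0,0,0,10, 0,0,0,0,10, 0,0,0,0,10, 0,0,0,0,10, 0,0,0,0,10, 0,0,0,0,10]' 80
python3 look.py pics/n2.png
python3 -m crank '[0,0,0,0,10, 0,0,0,0,10, 0,0,0,0,10, 0,0,0,0,10, 0,0,0,0,10, 0,0,0,0,10, 0,0,0,0,10, 0,0,0,0,10]' 80 >/dev/null
python3 -m crank '[0,0,0,0,10, 0,0,0,0,10, 0,0,0,0,10, 0,0,0,0,10, 0,0,0,0,10, 0,0,0,0,10, 0,0,0,0,10, 0,0,0,0,10]' 80 >/dev/null
python3 -m crank '[0,0,0,0,10, 0,0,0,0,10, 0,0,0,0,10, 0,0,0,0,10, 0,0,0,0,10, 0,0,0,0,10, 0,0,0,0,10, 0,0,0,0,10]' 80
python3 look.py pics/n3.png
python3 -m crank '[0,0,0,0,10, 0,0,0,0,10, 0,0,0,0,10, 0,0,0,0,10, 0,0,0,0,10, 0,0,0,0,10, 0,0,0,0,10, 0,0,0,0,10]' 80 >/dev/null
python3 -m crank '[0,0,0,0,10, 0,0,0,0,10, 0,0,0,0,10, 0,0,0,0,10, 0,0,0,0,10, 0,0,0,0,10, 0,0,0,0,10, 0,0,0,0,10]' 80
python3 look.py pics/n4.png
python3 -m crank '[0,0,0,0,10, 0,0,0,0,10, 0,0,0,0,10, 0,0,0,0,10, 0,0,0,0,10, 0,0,0,0,10, 0,0,0,0,10, 0,0,0,0,10]' 80 >/dev/null
python3 -m crank '[0,0,0,0,10, 0,0,0,0,10, 0,0,0,0,10, 0,0,0,0,10, 0,0,0,0,10, 0,0,0,0,10, 0,0,0,0,10, 0,0,0,0,10]' 80
python3 look.py pics/n5.png
python3 -c "
import cv2,numpy as np
a=[cv2.resize(cv2.imread(f'pics/n{i}.png'),(390,198)) for i in (1,2,3,4,5,5)]
cv2.imwrite('pics/n.png',np.vstack([np.hstack(a[k:k+2]) for k in(0,2,4)]))"
```

```text
11.8833 [ 0.369  0.429 -0.17 ]
t: 13.22
tcp_pos: [0.6195, 0.1001, 0.0909]
tool_rot: [-3.141, 0.0, -1.27]
ft_force: [-2.6, 1.9, 5.5]
grip_width: 0.0238
13.2667 [ 0.403  0.404 -0.134]
t: 15.27
tcp_pos: [0.6195, 0.1001, 0.0909]
tool_rot: [-3.141, 0.0, -1.27]
ft_force: [-2.9, 2.4, 6.7]
grip_width: 0.024
15.3167 [ 0.513  0.436 -0.122]
t: 16.65
tcp_pos: [0.6195, 0.1001, 0.0909]
tool_rot: [-3.141, 0.0, -1.27]
ft_force: [-2.5, 1.9, 7.0]
grip_width: 0.0239
16.7 [ 0.443  0.476 -0.106]
t: 18.03
tcp_pos: [0.6195, 0.1001, 0.0909]
tool_rot: [-3.141, 0.0, -1.27]
ft_force: [-2.9, 2.5, 6.0]
grip_width: 0.0244
18.0833 [ 0.475  0.515 -0.094]
```

View pics/n.png

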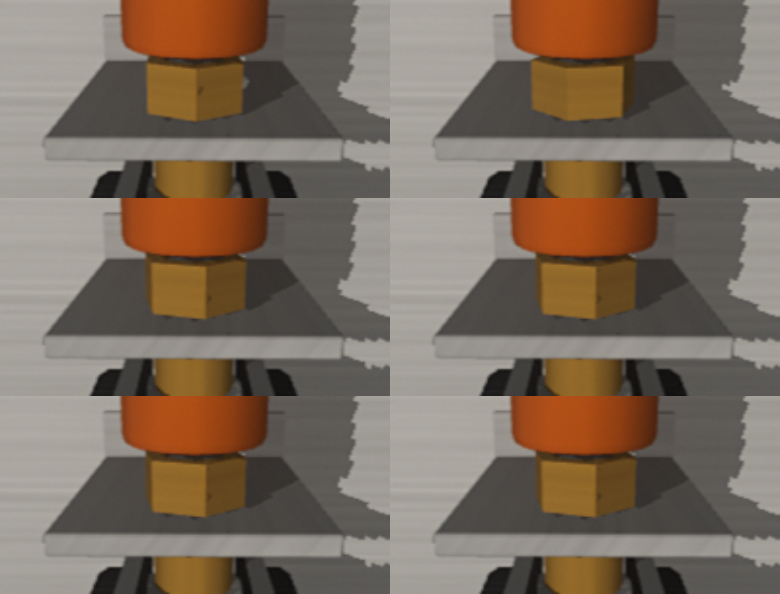

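```bash
python3 - <<'E'
from rig import *
import cv2
cv2.imwrite('pics/f.png',get_image('scene')[:,:,::-1]);cv2.imwrite('pics/fw.png',get_image('wrist')[:,:,::-1])
E
```

```text
(no output)
```

View pics/f.png

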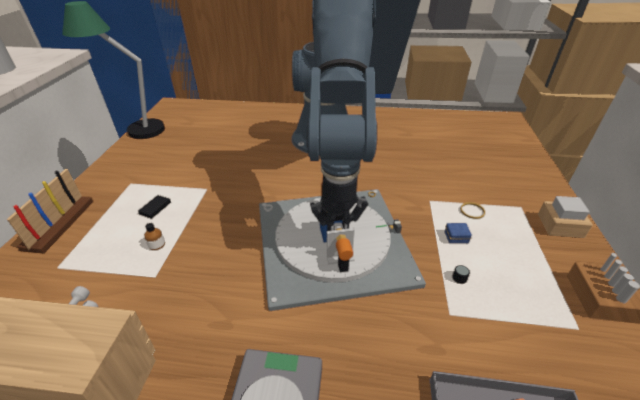

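View pics/fw.png

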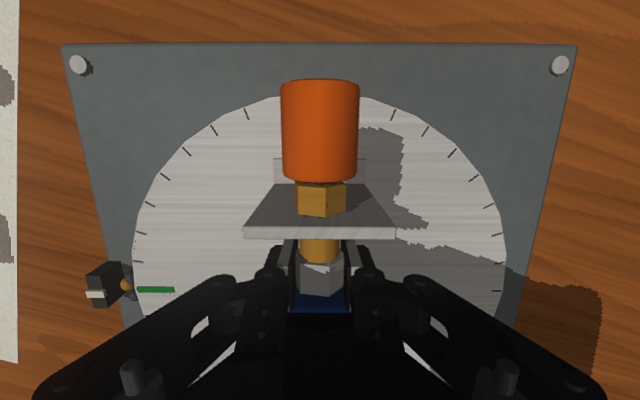

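The green mark at (155,290) is beside the pointer, the head is still gripped at (320,275), and the bystanders have not moved. I'm handing in.

```bash
python3 -c "
from rig import *
print(order.sign_off())"
```

```text
the job is handed in; nothing more can be done
None
```

The turntable is in its notch, the nut is tight, and I handed the job in at about 18.2 s with the bolt head still gripped. The sign-off reports no verdict.

- **Turntable:** I gripped the handle and swung the table about 1.10 rad clockwise into the notch, then let go. The last pictures still show the green mark beside the pointer.
- **Bolt head:** I reached into the gap with no noticeable contact force and closed on the head at 80 N. The opening read about 24 mm, the head's size across its flats. The measured tool pose did not change while I held it.
- **Nut:** I held the head for about 8 s. The nut turned until some time between 13.3 and 15.3 s, then looked the same in the pictures at 15.3, 16.7 and 18.1 s, so I take it as fully tight. The thread angle itself can't be read.
- **Bystanders:** In the final scene picture the items on the sheets and the gold ring are where they started. The silver ring was in the gripper's shadow by then; the arm went nowhere near it after it was last seen in place.

No check failed or disagreed. The position fits from the different cameras agreed to a few millimetres, and the wrist-camera overlays to about 1 mm.

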